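# Check the spring pull gauge and put its drawer away

## Robot

A 6-joint arm with a two-finger parallel gripper is mounted at the origin on the work surface. World frame = base frame: x ahead of the robot, y to its left, z up, the work surface at z = 0. Lengths are in m, angles in rad, forces in N, time in s.
With the tool pointing down it reaches from about 0.325 to 0.9 m from the base axis. Payload 6.1 kg.
Tool frame: the origin (TCP) lies midway between the tips of the shut fingers; the grasp point (between the pads) lies 19 mm behind it; z points along the fingers, y is the line along which they close (so a half turn about z gives the same grasp; the last joint's range is limited). The gripper opens to 85 mm and grips with 20 to 120 N. Pads are 22 mm wide; open, the fingers measure 114 mm over their backs; the gripper's body (76 mm by 85 mm) begins 54 mm behind the grasp point. The pads swing forward as they close: fully open they stand 13 mm farther back than shut.
Start: joints at [1.164, 0.22, 1.526, -0, 1.395, -0.126], TCP at [0.173, 0.601, 0.231] pointing down, gripper open.
Joint ranges: [-2.98, 2.98], [-0.91, 2.08], [0.09, 2.57], [-1.24, 4.39], [0.2, 2.65], [-2.68, 2.68]. Speed limits (rad/s): [2.57, 2.57, 3.01, 3.14, 3.14, 3.14].

## Interface

Orientations are given as a unit quaternion [w, x, y, z].
In Python, from cell import robot gives the robot as it stands.
- The arm moves only by the tool move_arm, never from a script. Its argument "increments" is a list that holds one entry, the list of rows, each a list of 4 numbers: the shift along the tool's x, y, z normalised to -1 to 1, where 1 is 40 mm, then the turn about the tool's z normalised to -1 to 1, where 1 is 0.12 rad. A call has 1 to 8 rows; each row shifts and turns the commanded pose from where the row before left it, along the tool's axes as they then stand; what a row does not reach is not made up. A row lasts 1/12 s, in which the tool goes at most 41.7 mm and 7.16 degrees, less where a joint would pass 70% of its speed; a pose out of reach is approached as far as the arm can. A call with a number of a shift or a turn outside -1 to 1 is refused whole. A call with a gripper value outside its range is refused whole. "grip" is the closure, from -1 (fully open) to 1 (shut), set as the call begins (left out, the last holds). The fingers move at their own pace and stop on an object; the grip force is fixed at half the most. Time passes only in rows, so rows that do not move let the fingers close. It gives the time, the measured TCP pose, the force, the opening and the grip force at its end, in the units of the state.
- robot.observe(): the state, without advancing time (a new reading comes with each control period).
- robot.capture(name): name is "scene" or "top"; returns a dict with "image" (384x512x3 uint8, red, green, blue), "depth" (384x512 float32, m along the optical axis (not along the pixel's ray), 0 where there is no reading), "fovy" (degrees; the focal length in pixels is half the picture's height over the tangent of half this angle, whatever the lens; pixels are square), "cx", "cy" (the principal point, pixels), "k1" (the pictures are not rectified: a ray, as slopes to the right and down, at radius r is drawn at 1 + k1 r^2 times it, then the intrinsics apply), "R" (3x3) and "t" (3): a world point X has camera coordinates R X + t. Camera axes: x right, y down, z forward; pixel columns grow to the right and rows downward; lengths in m; the calibration is good to about 2 mm. A picture is of the moment at which its call begins.
- robot.hand_in(): hands the job in; it is judged then, once.
The state is a dict: "t": time; "joints": joint angles; "dq": joint speeds; "joint_torque": joint torques, N m; "ee_pos": TCP position; "ee_rot": TCP orientation; "force": force on the tool from outside, world axes, zero at the start; "wrist_torque": the same for the moment, N m; "finger_gap": opening from 0.0 (shut) to 1.0 (fully open); "finger_force": force on a finger pad.
Only numpy, scipy, OpenCV 4.12 (cv2) and the standard library are available. Lean on these libraries where they do the work, as an engineer would, in place of code of your own. Each camera call takes 0.05 s, during which the arm holds its last target. There are 200 camera calls.

## Task

Check the spring pull gauge in the cabinet's open drawer: draw its grip bar straight out (the drawer first runs out to its stop) until the pointer stands level with the index saddle on the scale, never more than one 10 mm graduation past it, and keep it there for a good second. Ease the bar back without letting it snap until the pointer is at rest again, then push the drawer fully home past its catch without slamming it. Leave everything else undisturbed.

Things in the scene. Friction and masses are not known exactly. Their poses are not given: they have to be found in the camera images.
- cabinet: Fixed grey steel cabinet, 220 mm deep, 100 mm high, flat top. Origin: foot of its front face, at bench height, on the centre line of the open gauge drawer; x into the cabinet, z up, y to the left looking in. Spans y -80 to +250 mm. Gauge drawer: y -73 to 73; the shut drawer beside it (y 88 to 242, wire handle 26 mm proud) is not used.
- kit_drawer: Open gauge drawer, axes as the cabinet's. Origin: middle of its front face, at bench height (x in the cabinet's frame: 0 when home). Front 146 mm wide, 10 to 82 mm above bench. 2 N friction; starts 85-105 mm open; a pull on the gauge first carries it to a hidden end stop, set at 120-145 mm. In its last 17 mm of closing a catch resists with 9 N, and snaps it home below 8 mm.
- pull_slide: Gauge slide, moves along the drawer's x. Origin: centre of the black grip bar, 14 (x) by 70 (y) by 30 mm (z), top 94 mm above bench, at rest 55 mm before the drawer's front. Under it a web 24 mm wide runs to a 10 mm rod, 40 mm above bench, that enters the front. It pulls out up to 75 mm (to the cabinet's -x) on a spring: 4.4 N to start, 2.2 N more per 10 mm.
- pointer (a point): Top middle of the pointer, a dark cross blade 40 mm wide, 3 mm thick, above the slotted scale (white strip, black lines every 10 mm). Part of the pull slide: 127 mm behind the grip bar's centre, 11 mm below it. At rest 72 mm behind the drawer's front face; pulling brings it towards the front.
- index_saddle: Small dark-steel index saddle on the scale's right rail, riding with the drawer, set 30 to 55 mm nearer the drawer's front than the resting pointer; a 4 mm thick tongue points to the slot. Origin: on the slot's centre line beside the tongue: the pointer is level with it when both have the same x along the drawer. Axes as the cabinet's.
- chipping_hammer: Bystander: a hammer, 240 mm, on the bench; origin under its middle.
- coupon: Bystander: a flat steel bar 120 x 35 x 10 mm on the bench; origin under its middle.
- box_section: Bystander: a square steel tube offcut 150 x 40 x 40 mm on the bench; origin under its middle.
- angle_iron: Bystander: an angle-iron offcut 130 x 40 x 40 mm on the bench; origin under its middle.
- wire_brush: Bystander: a brush, 200 mm, lying across the cabinet's top; origin under its middle.
- spray_can: Bystander: a can, 64 mm wide, 180 mm tall, standing on the bench; origin under its middle.
- tin_mug: Bystander: a steel cup, 80 mm wide, 85 mm tall, standing on the bench; origin under its middle.

How it is judged:
By the outcome, as a careful person would: the job done as asked, in the order asked, and still so for the second after the job is handed in, with the robot touching nothing.
It also fails if it takes over 53 s, if anything falls off the work surface, if the arm or the gripper's body presses on something with over 40 N, if the wrist force passes 120 N, or if a joint passes its speed limit or range.

## Working session

There is one attempt and no reset: what is moved stays moved. The work goes in short steps, Python scripts to look and compute and a tool call to move; the robot and the scene stay as the last step left them, time stands still between calls to the robot, and variables do not carry over. Pictures are saved under pics/ and viewed, at most 10 in all, crops included, and the job is handed in when it is done.

Besides the shell and the picture viewer there is one more tool, called after ">>>" as name([rows], argument=value, ...), one row to a line, values as JSON. move_arm: Moves the arm, as the interface text tells. Scaled input: -1 to 1 covers 40 mm each way for a shift and 0.12 rad each way for a turn. Its arguments: {"type":"object","properties":{"increments":{"type":"array","items":{"type":"array","items":{"type":"array","items":{"type":"number","minimum":-1,"maximum":1}}}},"grip":{"type":"number"}},"required":["increments"]}

```bash
mkdir -p pics; ls; cat > h.py <<'E'
import numpy as np, cv2
from cell import robot
def save(d,n): cv2.imwrite(f'pics/{n}.png',d['image'][:,:,::-1])
def world(d,uv,z=None):
    """pixels -> world; by depth (z None) or on the plane z"""
    uv=np.atleast_2d(np.array(uv,float)); f=192/np.tan(np.radians(d['fovy'])/2)
    s=(uv-[d['cx'],d['cy']])/f
    u=s.copy()
    for _ in range(20): u=s/(1+d['k1']*(u**2).sum(1,keepdims=True))
    ray=np.c_[u,np.ones(len(u))]; R,t=d['R'],d['t']
    if z is None:
        k=np.array([d['depth'][int(round(v)),int(round(x))] for x,v in uv])
        return (ray*k[:,None]-t)@R
    o=-R.T@t; w=ray@R
    return o+w*((z-o[2])/w[:,2])[:,None]
def grid(d):
    v,u=np.mgrid[0:384,0:512]; return world(d,np.c_[u.ravel(),v.ravel()]).reshape(384,512,3)
E
python3 - <<'E'
from h import *
for n in('scene','top'):
    d=robot.capture(n); save(d,n+'0'); np.savez('pics/'+n+'0.npz',**d); print(n,d['fovy'],d['k1'],-d['R'].T@d['t'])
s=robot.observe(); print(s)
E
```

```text
pics
scene 54.76742049955568 0.033999143702468156 [1.0982196  0.4228379  0.57325835]
top 42.198584061592975 -0.030700508434420574 [0.51441092 0.03092574 1.43041002]
{'t': 0.1, 'joints': array([ 1.16388718e+00,  2.21145811e-01,  1.52748296e+00,  5.87342892e-05,
        1.39470678e+00, -1.26103767e-01]), 'dq': array([-0.00158865, -0.00369185, -0.00085857, -0.00035242,  0.00030007,
        0.00011824]), 'joint_torque': array([ 9.27257533e-04, -4.98241460e+01, -3.90547478e+01, -2.15116702e-04,
        5.61265508e-03, -3.67905488e-05]), 'ee_pos': array([0.17297916, 0.60002733, 0.23031682]), 'ee_rot': array([-2.57395168e-04,  1.39946917e-01,  9.90158624e-01, -8.33070394e-04]), 'force': array([-0.01951785, -0.68945421, -0.09368502]), 'wrist_torque': array([ 0.05506857,  0.01213502, -0.04195704]), 'finger_force': 0.0, 'finger_gap': 0.9978117909537609}
```

View pics/scene0.png

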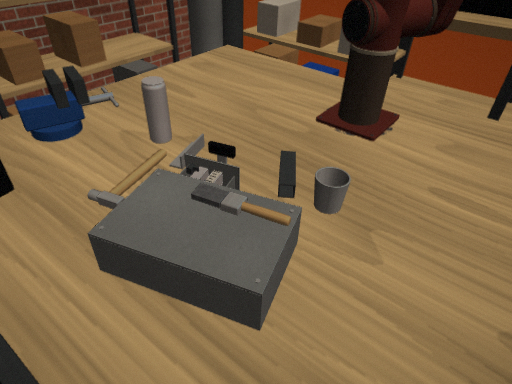

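View pics/top0.png

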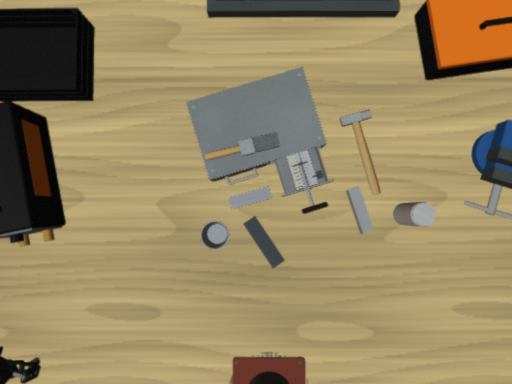

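The scene camera looks from behind the cabinet. The top view shows the grip bar at (315,208), the drawer front at about (307,187), the scale at about (298,165), the coupon at (360,210), the box section at (264,242) and the can at (415,214). I'll zoom in and measure.

```bash
python3 - <<'E'
from h import *
d=dict(np.load('pics/top0.npz')); im=d['image']
c=cv2.resize(im[135:225,260:350][:,:,::-1],None,fx=6.6,fy=6.6,interpolation=cv2.INTER_CUBIC); cv2.imwrite('pics/crop0.png',c)
G=grid(d); hsv=cv2.cvtColor(im,cv2.COLOR_RGB2HSV)
# bar: dark, height ~.094
m=(abs(G[...,2]-.094)<.012)&(im.max(2)<60); m[:, :280]=0;m[:,350:]=0;m[:180]=0;m[225:]=0
v,u=np.nonzero(m); print(len(u),G[m][:,2].mean())
P=world(d,np.c_[u,v],.094)[:,:2]; r=cv2.minAreaRect((P*1000).astype(np.float32)); print('bar',r)
# cabinet top
m=(abs(G[...,2]-.100)<.008); m[:,:180]=0;m[:,335:]=0;m[:60]=0
n,l,st,ce=cv2.connectedComponentsWithStats(m.astype(np.uint8)); k=1+st[1:,4].argmax(); v,u=np.nonzero(l==k)
P=world(d,np.c_[u,v],.1)[:,:2]; r=cv2.minAreaRect((P*1000).astype(np.float32)); print('cab',r,cv2.boxPoints(r))
# bystanders
for nm,(u,v) in dict(coupon=(360,210),box=(264,242),angle=(250,197),can=(421,214),mug=(215,236),ham=(366,160)).items(): print(nm,world(d,[(u,v)]).round(3))
E
```

```text
97 0.09243283773693228
bar ((524.0008544921875, -121.94216918945312), (10.490320205688477, 66.2736587524414), 17.41202735900879)
cab ((751.6476440429688, 36.17506408691406), (222.4085693359375, 329.7845764160156), 17.042518615722656) [[ 596.99976  161.23462]
 [ 693.65344 -154.0683 ]
 [ 906.29553  -88.88449]
 [ 809.64185  226.41843]]
coupon [[ 0.517 -0.261  0.011]]
box [[0.428 0.013 0.038]]
angle [[0.554 0.052 0.013]]
can [[ 0.506 -0.382  0.177]]
mug [[0.443 0.152 0.007]]
ham [[ 0.659 -0.278  0.02 ]]
```

View pics/crop0.png

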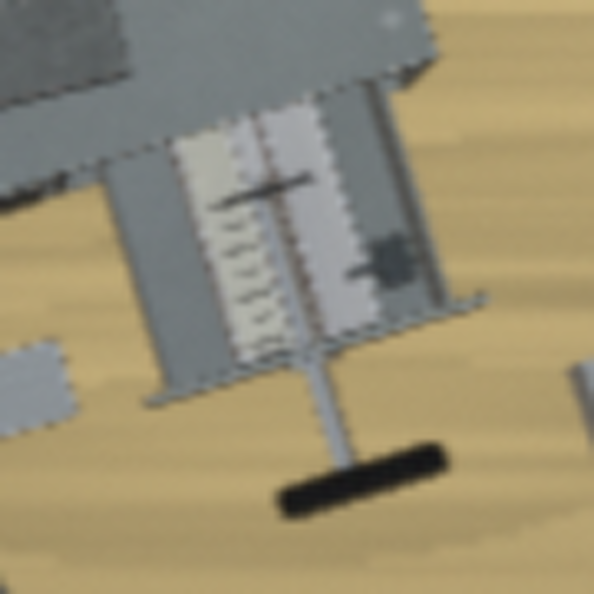

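The crop shows the pointer blade centred at crop (265,190), the saddle tongue running from its tip at (350,273) to (415,257), and the bar at (362,481). The cabinet yaw is 17.04°. The bar works out at cabinet x -153 mm, y 0.5 mm, so the drawer is about 98 mm open, which fits the given range. Next I'll measure the pointer and tongue along the drawer.

```bash
cat >> h.py <<'E'
A=np.radians(17.04); EX=np.array([np.cos(A),np.sin(A)]); EY=np.array([-EX[1],EX[0]]); O=np.array([.6702,-.0776])
def cab(p): q=np.atleast_2d(p)[:,:2]-O; return np.c_[q@EX,q@EY]*1000
def meas(d,ext=0.):
    """dark pixels on the scale in cabinet mm (plane z=.068): cab x, y, level"""
    u,v=np.meshgrid(np.arange(250,370,.25),np.arange(120,260,.25))
    g=cv2.cvtColor(d['image'],cv2.COLOR_RGB2GRAY).astype(np.float32)
    s=cv2.remap(g,u.astype(np.float32),v.astype(np.float32),cv2.INTER_LINEAR)
    return cab(world(d,np.c_[u.ravel(),v.ravel()],.068)),s.ravel()
def prof(d,y0,y1,xs):
    P,s=meas(d); k=(P[:,1]>y0)&(P[:,1]<y1); P,s=P[k],s[k]
    return [round(float(s[abs(P[:,0]-x)<.75].mean())) if (abs(P[:,0]-x)<.75).any() else -1 for x in xs]
E
python3 - <<'E'
from h import *
d=dict(np.load('pics/top0.npz'))
for n,p in dict(ptr=(265,190),tip=(350,273),tong=(365,269),sad=(392,260),scale=(310,230),front=(250,380)).items():
    px=np.array(p)/6.6+[260,135]-.42; w=world(d,px); print(n,w.round(4),cab(w).round(1),'z.068',cab(world(d,px,.068)).round(1))
xs=np.arange(-110,0,1.5)
for y0,y1 in((-18,-10),(-23,-18),(-26,-22),(-45,-35),(10,18)): print(y0,y1,[(float(x),p) for x,p in zip(xs,prof(d,y0,y1,xs))])
E
```

```text
ptr [[ 0.6455 -0.0859  0.0605]] [[-26.   -0.7]] z.068 [[-26.5   0.1]]
tip [[ 0.61   -0.1202  0.0699]] [[-70.  -23.1]] z.068 [[-70.  -23.3]]
tong [[ 0.6114 -0.1261  0.0731]] [[-70.4 -29.1]] z.068 [[-70.2 -29.8]]
sad [[ 0.6153 -0.1376  0.071 ]] [[-70.  -41.2]] z.068 [[-69.9 -41.7]]
scale [[ 0.6291 -0.1051  0.0554]] [[-47.3 -14.3]] z.068 [[-48.  -12.8]]
front [[ 0.5683 -0.0844 -0.0033]] [[-99.4  23.4]] z.068 [[-100.2   29.7]]
-18 -10 [(-110.0, 158), (-108.5, 157), (-107.0, 156), (-105.5, 156), (-104.0, 155), (-102.5, 152), (-101.0, 141), (-99.5, 125), (-98.0, 119), (-96.5, 121), (-95.0, 118), (-93.5, 117), (-92.0, 135), (-90.5, 151), (-89.0, 157), (-87.5, 160), (-86.0, 160), (-84.5, 160), (-83.0, 160), (-81.5, 160), (-80.0, 161), (-78.5, 161), (-77.0, 160), (-75.5, 160), (-74.0, 160), (-72.5, 160), (-71.0, 160), (-69.5, 160), (-68.0, 160), (-66.5, 160), (-65.0, 160), (-63.5, 160), (-62.0, 161), (-60.5, 160), (-59.0, 160), (-57.5, 159), (-56.0, 160), (-54.5, 161), (-53.0, 161), (-51.5, 160), (-50.0, 160), (-48.5, 160), (-47.0, 160), (-45.5, 160), (-44.0, 159), (-42.5, 160), (-41.0, 160),
[... 3834 characters left out ...]
, 158), (-74.0, 166), (-72.5, 171), (-71.0, 170), (-69.5, 162), (-68.0, 145), (-66.5, 139), (-65.0, 151), (-63.5, 162), (-62.0, 168), (-60.5, 166), (-59.0, 158), (-57.5, 152), (-56.0, 157), (-54.5, 164), (-53.0, 170), (-51.5, 171), (-50.0, 165), (-48.5, 152), (-47.0, 144), (-45.5, 152), (-44.0, 162), (-42.5, 168), (-41.0, 169), (-39.5, 159), (-38.0, 149), (-36.5, 150), (-35.0, 158), (-33.5, 164), (-32.0, 166), (-30.5, 155), (-29.0, 130), (-27.5, 106), (-26.0, 107), (-24.5, 129), (-23.0, 153), (-21.5, 165), (-20.0, 168), (-18.5, 169), (-17.0, 169), (-15.5, 170), (-14.0, 171), (-12.5, 171), (-11.0, 171), (-9.5, 171), (-8.0, 170), (-6.5, 171), (-5.0, 171), (-3.5, 171), (-2.0, 171), (-0.5, 170)]
```

>>> move_arm([
  [[0, 0, 0, 1], [0, 0, 0, 1], [0, 0, 0, 1], [0, 0, 0, 1], [0, 0, 0, 1], [0, 0, 0, 1], [0, 0, 0, 1], [0, 0, 0, 1]],
], grip=-0.2)

```text
t: 0.77
ee_pos: [0.173, 0.6002, 0.2306]
ee_rot: [0.0, 0.584, 0.812, -0.001]
force: [0.1, -0.4, 0.1]
finger_gap: 0.602
finger_force: 0.0
```

>>> move_arm([
  [[-0.5, 0, 0, 0.27], [-1, 0.2, 0, 0], [-1, 0.2, 0, 0], [-1, 0.2, 0, 0], [-1, 0.2, 0, 0], [-1, 0.2, 0, 0], [-1, 0.2, 0, 0], [-1, 0.2, 0, 0]],
])

```text
t: 1.43
ee_pos: [0.3155, 0.3285, 0.231]
ee_rot: [-0.0, 0.594, 0.804, -0.0]
force: [1.9, 0.1, 0.1]
finger_gap: 0.602
finger_force: 0.0
```

>>> move_arm([
  [[-1, 0.2, 0, 0], [-1, 0.2, 0, 0], [-1, 0.2, 0, 0], [-1, 0.2, 0, 0], [-1, 0.2, 0, 0], [-1, 0.2, 0, 0], [-0.5, 0.1, 0, 0], [0, 0, 0, 0]],
])

```text
t: 2.1
ee_pos: [0.4426, 0.0934, 0.231]
ee_rot: [0.0, 0.596, 0.803, -0.001]
force: [-0.5, -0.2, -0.5]
finger_gap: 0.599
finger_force: 0.0
```

The pointer is at cabinet x -26.9 mm and the tongue at -70.5 mm, so about 43.6 mm of gauge travel is needed (range 30–55). Moving over the bar and lowering now.

>>> move_arm([
  [[-1, 0.1, 0, 0.03], [-1, 0.1, 0, 0], [-1, 0.1, 0, 0], [-1, 0.07, 0, 0], [-1, 0, 0, 0], [-0.75, 0, 0, 0], [0, 0, 0, 0], [0, 0, 0, 0]],
])

```text
t: 2.77
ee_pos: [0.522, -0.1191, 0.2306]
ee_rot: [-0.001, 0.597, 0.802, 0.0]
force: [-0.4, -0.0, -0.4]
finger_gap: 0.6
finger_force: 0.0
```

>>> move_arm([
  [[0, 0, 0.6, 0], [0, 0, 0.8, 0], [0, 0, 0.6, 0], [0, 0, 0.3, 0], [0, 0, 0.2, 0], [0, 0, 0, 0], [0, 0, 0, 0]],
])

```text
t: 3.35
ee_pos: [0.5227, -0.1182, 0.1322]
ee_rot: [0.0, 0.596, 0.803, 0.0]
force: [0.6, -0.2, -0.5]
finger_gap: 0.601
finger_force: 0.0
```

```bash
python3 - <<'E'
from h import *
s=robot.observe(); print(s['ee_pos'],cab(s['ee_pos']))
a=robot.capture('scene')['image'][120:250,150:310]; b=robot.capture('top')['image'][130:260,240:400]
cv2.imwrite('pics/pre.png',cv2.resize(np.hstack([a,b])[:,:,::-1],None,fx=2.5,fy=2.5,interpolation=cv2.INTER_CUBIC))
E
```

```text
[ 0.52274019 -0.11823118  0.13220151] [[-152.89291861    4.36402435]]
```

View pics/pre.png

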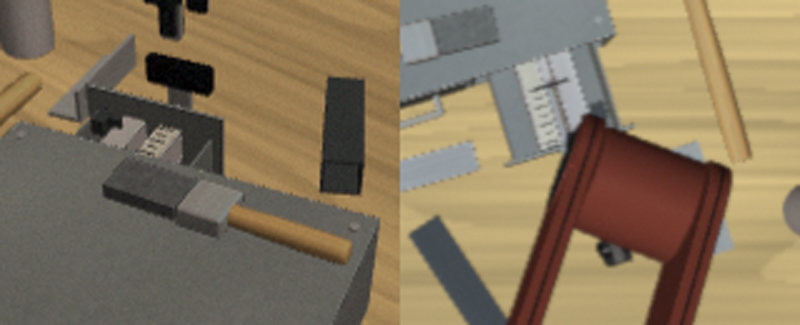

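The gripper is centred over the bar (scene crop (180,75)). In the top view the arm hides part of the saddle, but the pointer is still visible. Lowering and gripping.

>>> move_arm([
  [[-0.1, 0, 0.5, 0], [0, 0, 0.5, 0], [0, 0, 0.4, 0], [0, 0, 0.3, 0], [0, 0, 0, 0]],
])

```text
t: 3.87
ee_pos: [0.5223, -0.1222, 0.0617]
ee_rot: [-0.001, 0.596, 0.803, -0.0]
force: [-0.5, 0.7, -0.3]
finger_gap: 0.601
finger_force: 0.0
```

>>> move_arm([
  [[0, 0, 0, 0], [0, 0, 0, 0], [0, 0, 0, 0], [0, 0, 0, 0], [0, 0, 0, 0], [0, 0, 0, 0], [0, 0, 0, 0], [0, 0, 0, 0]],
], grip=1)

```text
t: 4.53
ee_pos: [0.5249, -0.123, 0.0651]
ee_rot: [0.002, 0.596, 0.803, 0.001]
force: [0.8, 0.3, 5.9]
finger_gap: 0.156
finger_force: 60.1
```

```bash
cat >> h.py <<'E'
def st(): 
    s=robot.observe(); f=s['force']; print('t',round(s['t'],2),'cab',cab(s['ee_pos']).round(1),'z',s['ee_pos'][2].round(4),'Fcab',(f[:2]@EX).round(2),(f[:2]@EY).round(2),f[2].round(2),'gap',s['finger_gap']*85,s['finger_force'])
E
python3 -c "
from h import *
st()"
```

```text
t 4.53 cab [[-152.3   -0.8]] z 0.0651 Fcab 0.83 0.07 5.87 gap 13.257211692814842 60.067089200019836
```

The bar is gripped (13.3 mm gap, bar at -152 mm). Pulling the drawer toward its stop in small steps.

>>> move_arm([
  [[0, -0.05, -0.02, 0], [0, -0.08, 0, 0], [0, -0.1, 0, 0], [0, -0.1, 0, 0], [0, -0.1, 0, 0], [0, -0.08, 0, 0], [0, -0.04, 0, 0]],
])

```text
t: 5.12
ee_pos: [0.5026, -0.1298, 0.0651]
ee_rot: [0.001, 0.596, 0.803, 0.0]
force: [2.4, -0.4, 5.0]
finger_gap: 0.152
finger_force: 60.4
```

```bash
python3 -c "
from h import *
st()"
```

```text
t 5.12 cab [[-175.5   -0.8]] z 0.0651 Fcab 2.21 -1.08 4.98 gap 12.959127738972771 60.39938449859619
```

>>> move_arm([
  [[0, -0.05, 0, 0], [0, -0.05, 0, 0], [0, -0.05, 0, 0], [0, 0, 0, 0]],
])

```text
t: 5.45
ee_pos: [0.4968, -0.1315, 0.065]
ee_rot: [0.001, 0.596, 0.803, -0.0]
force: [0.5, -1.8, 6.1]
finger_gap: 0.153
finger_force: 60.6
```

```bash
python3 -c "
from h import *
st()"
```

```text
t 5.45 cab [[-181.6   -0.7]] z 0.065 Fcab -0.0 -1.87 6.14 gap 13.010739646380573 60.61286687850952
```

>>> move_arm([
  [[0, -0.05, 0, 0], [0, -0.05, 0, 0], [0, -0.05, 0, 0], [0, 0, 0, 0]],
])

```text
t: 5.78
ee_pos: [0.491, -0.1333, 0.0651]
ee_rot: [0.001, 0.596, 0.803, -0.0]
force: [0.9, -1.9, 7.2]
finger_gap: 0.148
finger_force: 60.7
```

```bash
python3 - <<'E'
from h import *
st(); d=robot.capture('top'); d2=robot.capture('scene')
a=d2['image'][100:250,130:310]; b=d['image'][130:280,220:400]
cv2.imwrite('pics/pull1.png',cv2.resize(np.hstack([a,b])[:,:,::-1],None,fx=2.2,fy=2.2,interpolation=cv2.INTER_CUBIC))
st()
E
```

```text
t 5.78 cab [[-187.6   -0.7]] z 0.0651 Fcab 0.32 -2.08 7.23 gap 12.612312490414546 60.65932631492615
t 5.88 cab [[-187.6   -0.8]] z 0.0651 Fcab -0.36 -1.7 7.04 gap 13.02850922127571 60.674521923065186
```

>>> move_arm([
  [[0, -0.05, 0, 0], [0, -0.05, 0, 0], [0, -0.05, 0, 0], [0, 0, 0, 0]],
])

```text
t: 6.22
ee_pos: [0.4853, -0.135, 0.065]
ee_rot: [0.001, 0.596, 0.803, -0.0]
force: [0.9, -2.3, 7.3]
finger_gap: 0.153
finger_force: 60.7
```

```bash
python3 -c "
from h import *
st()"
```

```text
t 6.22 cab [[-193.6   -0.7]] z 0.065 Fcab 0.21 -2.43 7.28 gap 12.987872655099848 60.65855026245117
```

>>> move_arm([
  [[0, -0.05, 0, 0], [0, -0.05, 0, 0], [0, -0.05, 0, 0], [0, 0, 0, 0]],
])

```text
t: 6.55
ee_pos: [0.4796, -0.1368, 0.065]
ee_rot: [0.001, 0.596, 0.803, -0.0]
force: [1.7, -2.5, 6.8]
finger_gap: 0.154
finger_force: 60.7
```

```bash
python3 - <<'E'
from h import *
st(); d=robot.capture('top'); d2=robot.capture('scene')
np.savez('pics/t2.npz',**d);np.savez('pics/s2.npz',**d2)
a=d2['image'][100:250,130:310]; b=d['image'][130:280,220:400]
cv2.imwrite('pics/pull2.png',cv2.resize(np.hstack([a,b])[:,:,::-1],None,fx=2.2,fy=2.2,interpolation=cv2.INTER_CUBIC))
st()
E
```

```text
t 6.55 cab [[-199.6   -0.7]] z 0.065 Fcab 0.86 -2.88 6.78 gap 13.062755835027307 60.660420656204224
t 6.65 cab [[-199.6   -0.7]] z 0.065 Fcab -0.07 -2.05 7.04 gap 13.32541105992356 60.67536234855652
```

View pics/pull2.png

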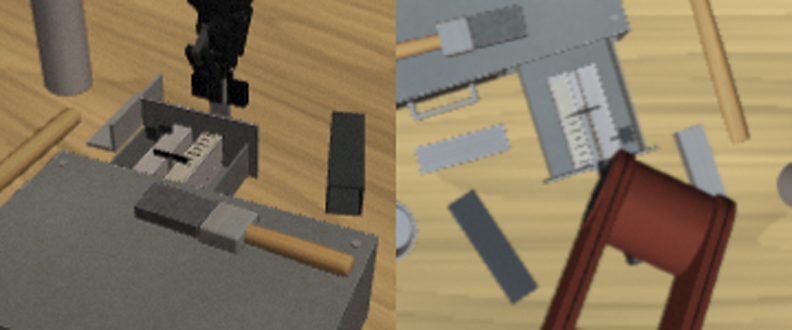

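The drawer has moved out to about 145 mm with the pointer still at rest. Both the pointer (crop (585,110)) and the saddle (625,133) are visible in the top view. I'll add a gap measurement and pull on.

```bash
cat >> h.py <<'E'
def cen(d,y0,y1,x0,x1):
    "centroid of the dark line between x0 and x1 (cab mm); darkness relative to the strip's median"
    P,s=meas(d); k=(P[:,1]>y0)&(P[:,1]<y1)&(P[:,0]>x0)&(P[:,0]<x1); w=np.clip(np.median(s[k])-12-s[k],0,None)
    return float((w*P[k,0]).sum()/max(w.sum(),1e-9)), float(w.max())
def gauge(d,drw):
    "drw: drawer opening mm -> pointer, tongue in drawer x"
    p=cen(d,-17,-10,-drw+15,-drw+90); t=cen(d,-27,-23,-drw+12,-drw+60)
    print('pointer %.1f (%.0f) tongue %.1f (%.0f) drawer-x ptr %.1f gap to go %.1f'%(*p,*t,p[0]+drw,p[0]-t[0]))
E
python3 - <<'E'
from h import *
gauge(dict(np.load('pics/top0.npz')),98); gauge(dict(np.load('pics/t2.npz')),144.5)
E
```

```text
pointer -26.8 (60) tongue -70.4 (57) drawer-x ptr 71.2 gap to go 43.6
pointer -74.8 (69) tongue -119.2 (51) drawer-x ptr 69.7 gap to go 44.4
```

>>> move_arm([
  [[0, -0.05, 0, 0], [0, -0.05, 0, 0], [0, -0.05, 0, 0], [0, -0.05, 0, 0], [0, 0, 0, 0], [0, 0, 0, 0]],
])

```text
t: 7.15
ee_pos: [0.4719, -0.1391, 0.065]
ee_rot: [0.001, 0.596, 0.803, -0.0]
force: [0.5, -0.9, 7.6]
finger_gap: 0.154
finger_force: 60.7
```

```bash
python3 - <<'E'
from h import *
st(); d=robot.capture('top'); gauge(d,145); st()
E
```

```text
t 7.15 cab [[-207.6   -0.7]] z 0.065 Fcab 0.24 -1.05 7.56 gap 13.084829192916372 60.67749381065369
pointer -82.9 (62) tongue -126.4 (56) drawer-x ptr 62.1 gap to go 43.5
t 7.2 cab [[-207.6   -0.7]] z 0.065 Fcab -0.3 -2.5 6.86 gap 13.168208165518696 60.689427852630615
```

The gap to go is unchanged, so the drawer is still running out, beyond the 145 mm I expected. I'll check the cabinet fit before going on.

```bash
python3 - <<'E'
from h import *
d=robot.capture('top'); np.savez('pics/t3.npz',**d)
for n in('top0','t3'):
    d=dict(np.load(f'pics/{n}.npz')); G=grid(d); C=cab(G.reshape(-1,3)).reshape(384,512,2); z=G[...,2]
    # drop from cabinet top along columns y=-60..-50 and 60..75
    for y0,y1 in((-65,-45),(-45,-25),(35,60),(110,140),(200,235)):
        k=(C[...,1]>y0)&(C[...,1]<y1)&(abs(z-.1)<.006)&(C[...,0]>-60)&(C[...,0]<100)
        P=cab(world(d,np.argwhere(k)[:,::-1],.1)); print(n,(y0,y1),'front edge',np.percentile(P[:,0],1).round(1),end=' ')
    print()
    g=cv2.cvtColor(d['image'],cv2.COLOR_RGB2GRAY).astype(int)
    # front panel top at z .082
    k=(abs(z-.082)<.012)&(C[...,0]<-60)&(C[...,0]>-180)&(C[...,1]>38)&(C[...,1]<75); P=cab(world(d,np.argwhere(k)[:,::-1],.082)); print('front panel',len(P),np.percentile(P[:,0],[2,50,98]).round(1) if len(P) else '')
c=d['image'][90:290,190:390]; cv2.imwrite('pics/t3.png',cv2.resize(c[:,:,::-1],None,fx=3,fy=3,interpolation=cv2.INTER_CUBIC))
E
```

```text
top0 (-65, -45) front edge 3.6 top0 (-45, -25) front edge 3.7 top0 (35, 60) front edge 3.1 top0 (110, 140) front edge 2.6 top0 (200, 235) front edge 2.7 
front panel 20 [-98.4 -96.4 -94.5]
t3 (-65, -45) front edge 2.9 t3 (-45, -25) front edge 3.3 t3 (35, 60) front edge 3.1 t3 (110, 140) front edge 2.6 t3 (200, 235) front edge 3.0 
front panel 20 [-154.3 -152.5 -150.7]
```

View pics/t3.png

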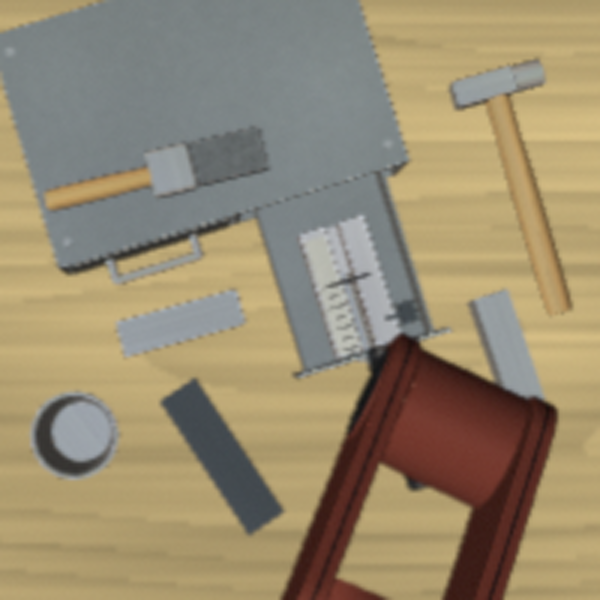

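The cabinet hasn't moved and the drawer front really is about 153 mm out, so the stop is farther than stated. I'll keep pulling in small steps while watching force and gap.

>>> move_arm([
  [[0, -0.05, 0, 0], [0, -0.05, 0, 0], [0, 0, 0, 0]],
])

```text
t: 7.5
ee_pos: [0.4687, -0.1401, 0.0651]
ee_rot: [0.002, 0.596, 0.803, 0.0]
force: [5.3, -1.2, 4.1]
finger_gap: 0.154
finger_force: 60.2
```

```bash
python3 - <<'E'
from h import *
st(); d=robot.capture('top'); gauge(d,155); st()
E
```

```text
t 7.5 cab [[-210.9   -0.7]] z 0.0651 Fcab 4.68 -2.73 4.1 gap 13.090667441440276 60.19804537296295
pointer -86.1 (68) tongue -129.0 (59) drawer-x ptr 68.9 gap to go 43.0
t 7.55 cab [[-210.8   -0.7]] z 0.065 Fcab 5.38 -2.59 5.12 gap 12.936694481065746 60.27150571346283
```

>>> move_arm([
  [[0, -0.05, 0, 0], [0, -0.05, 0, 0], [0, 0, 0, 0]],
])

```text
t: 7.8
ee_pos: [0.4651, -0.1412, 0.065]
ee_rot: [0.002, 0.596, 0.803, 0.0]
force: [5.7, -0.9, 5.2]
finger_gap: 0.15
finger_force: 60.3
```

```bash
python3 - <<'E'
from h import *
st(); d=robot.capture('top'); gauge(d,158); st()
E
```

```text
t 7.8 cab [[-214.7   -0.7]] z 0.065 Fcab 5.23 -2.52 5.17 gap 12.790571666463729 60.30498504638672
pointer -89.9 (54) tongue -129.0 (59) drawer-x ptr 68.1 gap to go 39.1
t 7.85 cab [[-214.6   -0.7]] z 0.0651 Fcab 6.56 -2.18 5.53 gap 12.987165770921635 60.2571576833725
```

The stop is found: the tongue is fixed at -129.0 mm, force is up to 5–6 N and the gap is shrinking. I'll draw most of the remaining 39 mm, then measure.

>>> move_arm([
  [[0, -0.1, 0, 0], [0, -0.1, 0, 0], [0, -0.1, 0, 0], [0, -0.1, 0, 0], [0, -0.1, 0, 0], [0, -0.1, 0, 0], [0, -0.1, 0, 0], [0, 0, 0, 0]],
])

```text
t: 8.52
ee_pos: [0.4391, -0.1491, 0.0651]
ee_rot: [0.002, 0.596, 0.803, 0.001]
force: [11.8, 1.2, 0.3]
finger_gap: 0.154
finger_force: 59.7
```

```bash
python3 - <<'E'
from h import *
st(); d=robot.capture('top'); gauge(d,158); np.savez('pics/t4.npz',**d); np.savez('pics/s4.npz',**robot.capture('scene')); st()
P=[(x,prof(d,-17,-10,[x])[0],prof(d,-27,-23,[x])[0]) for x in range(-140,-85,3)]; print(P)
E
```

```text
t 8.52 cab [[-241.9   -0.7]] z 0.0651 Fcab 11.62 -2.28 0.27 gap 13.093711646668867 59.65167045593262
pointer -116.9 (60) tongue -129.0 (60) drawer-x ptr 41.1 gap to go 12.1
t 8.62 cab [[-241.5   -0.7]] z 0.0651 Fcab 10.61 -2.62 0.52 gap 12.824147139121 59.68668580055237
[(-140, 171, 175), (-137, 171, 173), (-134, 170, 168), (-131, 171, 133), (-128, 170, 111), (-125, 171, 160), (-122, 166, 173), (-119, 128, 172), (-116, 112, 171), (-113, 156, 173), (-110, 169, 174), (-107, 170, 173), (-104, 170, 175), (-101, 171, 174), (-98, 171, 174), (-95, 171, 175), (-92, 171, 175), (-89, 171, 175), (-86, 171, 177)]
```

>>> move_arm([
  [[0, -0.08, 0, 0], [0, -0.08, 0, 0], [0, -0.07, 0, 0], [0, -0.05, 0, 0], [0, -0.02, 0, 0], [0, 0, 0, 0]],
])

```text
t: 9.12
ee_pos: [0.4284, -0.1524, 0.0651]
ee_rot: [0.003, 0.596, 0.803, 0.002]
force: [14.6, 1.4, -0.6]
finger_gap: 0.148
finger_force: 59.5
```

```bash
python3 - <<'E'
from h import *
st(); d=robot.capture('top'); gauge(d,162); np.savez('pics/t5.npz',**d); st()
P=[(x,prof(d,-17,-10,[x])[0],prof(d,-27,-23,[x])[0]) for x in range(-138,-118,2)]; print(P)
c=d['image'][150:230,270:350]; cv2.imwrite('pics/t5.png',cv2.resize(c[:,:,::-1],None,fx=7,fy=7,interpolation=cv2.INTER_CUBIC))
E
```

```text
t 9.12 cab [[-253.1   -0.7]] z 0.0651 Fcab 14.4 -2.95 -0.62 gap 12.608041835383958 59.524598121643066
pointer -128.2 (60) tongue -129.1 (60) drawer-x ptr 33.8 gap to go 0.9
t 9.17 cab [[-253.    -0.7]] z 0.0651 Fcab 13.73 -1.96 -1.3 gap 12.861065755593225 59.53132510185242
[(-138, 170, 172), (-136, 170, 171), (-134, 168, 167), (-132, 155, 143), (-130, 125, 117), (-128, 107, 108), (-126, 132, 146), (-124, 158, 166), (-122, 167, 172), (-120, 168, 173)]
```

View pics/t5.png

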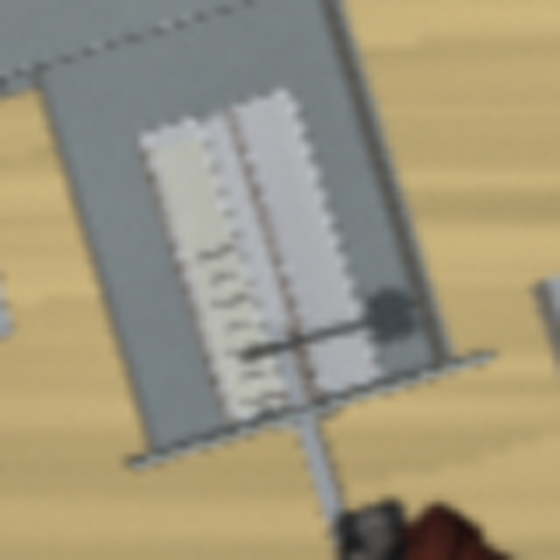

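The picture shows the pointer blade from (245,355) to (350,328), collinear with the saddle tongue at (370,322). About 0.9 mm remains and the force of 14 N matches 43 mm of travel. I'll trim and hold for about 2 s.

>>> move_arm([
  [[0, -0.02, 0, 0], [0, 0, 0, 0], [0, 0, 0, 0], [0, 0, 0, 0], [0, 0, 0, 0], [0, 0, 0, 0], [0, 0, 0, 0], [0, 0, 0, 0]],
])

```text
t: 9.83
ee_pos: [0.4279, -0.1526, 0.0651]
ee_rot: [0.003, 0.596, 0.803, 0.002]
force: [13.6, 1.7, -1.0]
finger_gap: 0.15
finger_force: 59.6
```

```bash
python3 - <<'E'
from h import *
d=robot.capture('top'); gauge(d,162); st()
E
```

```text
pointer -128.8 (59) tongue -129.1 (59) drawer-x ptr 33.2 gap to go 0.3
t 9.88 cab [[-253.7   -0.7]] z 0.0651 Fcab 14.02 -2.91 -0.71 gap 13.27465976514741 59.57195162773132
```

>>> move_arm([
  [[0, 0, 0, 0], [0, 0, 0, 0], [0, 0, 0, 0], [0, 0, 0, 0], [0, 0, 0, 0], [0, 0, 0, 0], [0, 0, 0, 0], [0, 0, 0, 0]],
])

```text
t: 10.55
ee_pos: [0.4278, -0.1526, 0.0651]
ee_rot: [0.003, 0.596, 0.803, 0.002]
force: [14.7, 1.8, -1.0]
finger_gap: 0.155
finger_force: 59.6
```

>>> move_arm([
  [[0, 0, 0, 0], [0, 0, 0, 0], [0, 0, 0, 0], [0, 0, 0, 0], [0, 0, 0, 0], [0, 0, 0, 0], [0, 0, 0, 0], [0, 0, 0, 0]],
])

```text
t: 11.22
ee_pos: [0.4278, -0.1526, 0.0651]
ee_rot: [0.003, 0.596, 0.803, 0.002]
force: [14.6, 1.4, -0.8]
finger_gap: 0.151
finger_force: 59.6
```

```bash
python3 - <<'E'
from h import *
d=robot.capture('top'); gauge(d,162); st()
E
```

```text
pointer -128.8 (58) tongue -129.2 (59) drawer-x ptr 33.2 gap to go 0.3
t 11.27 cab [[-253.7   -0.6]] z 0.0651 Fcab 14.23 -2.6 -0.95 gap 12.82879832346926 59.57314968109131
```

Held for more than 2 s at a 0.3 mm gap. Easing back 43 mm slowly.

>>> move_arm([
  [[0, 0.04, 0, 0], [0, 0.06, 0, 0], [0, 0.06, 0, 0], [0, 0.06, 0, 0], [0, 0.06, 0, 0], [0, 0.06, 0, 0], [0, 0.06, 0, 0], [0, 0.06, 0, 0]],
])

```text
t: 11.93
ee_pos: [0.445, -0.1473, 0.0651]
ee_rot: [0.002, 0.596, 0.803, 0.001]
force: [10.0, 0.3, 2.9]
finger_gap: 0.155
finger_force: 60.0
```

>>> move_arm([
  [[0, 0.06, 0, 0], [0, 0.06, 0, 0], [0, 0.06, 0, 0], [0, 0.06, 0, 0], [0, 0.06, 0, 0], [0, 0.06, 0, 0], [0, 0.06, 0, 0], [0, 0.06, 0, 0]],
])

```text
t: 12.6
ee_pos: [0.4626, -0.142, 0.0651]
ee_rot: [0.002, 0.596, 0.803, 0.001]
force: [5.6, -0.9, 5.1]
finger_gap: 0.152
finger_force: 60.4
```

>>> move_arm([
  [[0, 0.05, 0, 0], [0, 0.04, 0, 0], [0, 0.03, 0, 0], [0, 0.02, 0, 0], [0, 0, 0, 0], [0, 0, 0, 0]],
])

```text
t: 13.1
ee_pos: [0.4676, -0.1404, 0.0651]
ee_rot: [0.002, 0.596, 0.803, 0.0]
force: [4.5, -0.8, 4.9]
finger_gap: 0.156
finger_force: 60.6
```

```bash
python3 - <<'E'
from h import *
d=robot.capture('top'); gauge(d,156); st()
E
```

```text
pointer -87.3 (59) tongue -129.0 (60) drawer-x ptr 68.7 gap to go 41.7
t 13.15 cab [[-212.1   -0.7]] z 0.0651 Fcab 4.59 -1.97 5.04 gap 13.232674593923365 60.549198389053345
```

>>> move_arm([
  [[0, 0.02, 0, 0], [0, 0.02, 0, 0], [0, 0.02, 0, 0], [0, 0, 0, 0], [0, 0, 0, 0], [0, 0, 0, 0], [0, 0, 0, 0], [0, 0, 0, 0]],
])

```text
t: 13.82
ee_pos: [0.4694, -0.1399, 0.065]
ee_rot: [0.001, 0.596, 0.803, 0.0]
force: [2.5, -1.7, 8.0]
finger_gap: 0.148
finger_force: 60.8
```

```bash
python3 - <<'E'
from h import *
d=robot.capture('top'); gauge(d,156); st()
E
```

```text
pointer -85.5 (60) tongue -129.0 (60) drawer-x ptr 70.5 gap to go 43.5
t 13.87 cab [[-210.3   -0.7]] z 0.065 Fcab 2.76 -2.71 7.74 gap 13.043527895891101 60.783453583717346
```

The pointer is back at rest (gap 43.5 mm versus 43.6 mm at the start, force below the spring preload). Pushing the drawer in.

>>> move_arm([
  [[0, 0.05, 0, 0], [0, 0.08, 0, 0], [0, 0.1, 0, 0], [0, 0.1, 0, 0], [0, 0.1, 0, 0], [0, 0.1, 0, 0], [0, 0.1, 0, 0], [0, 0.1, 0, 0]],
])

```text
t: 14.53
ee_pos: [0.4966, -0.1316, 0.065]
ee_rot: [0.0, 0.596, 0.803, -0.001]
force: [-1.2, -3.9, 10.5]
finger_gap: 0.154
finger_force: 61.3
```

>>> move_arm([
  [[0, 0.1, 0, 0], [0, 0.1, 0, 0], [0, 0.1, 0, 0], [0, 0.1, 0, 0], [0, 0.1, 0, 0], [0, 0.1, 0, 0], [0, 0.1, 0, 0], [0, 0.1, 0, 0]],
])

```text
t: 15.2
ee_pos: [0.5271, -0.1223, 0.065]
ee_rot: [0.0, 0.596, 0.803, -0.001]
force: [-1.2, -1.9, 9.9]
finger_gap: 0.156
finger_force: 61.3
```

>>> move_arm([
  [[0, 0.1, 0, 0], [0, 0.1, 0, 0], [0, 0.1, 0, 0], [0, 0.1, 0, 0], [0, 0.1, 0, 0], [0, 0.1, 0, 0], [0, 0.1, 0, 0], [0, 0.1, 0, 0]],
])

```text
t: 15.87
ee_pos: [0.5577, -0.1129, 0.0651]
ee_rot: [0.0, 0.596, 0.803, -0.001]
force: [-1.6, -2.3, 10.1]
finger_gap: 0.152
finger_force: 61.3
```

>>> move_arm([
  [[0, 0.1, 0, 0], [0, 0.1, 0, 0], [0, 0.1, 0, 0], [0, 0.1, 0, 0], [0, 0.1, 0, 0], [0, 0.1, 0, 0], [0, 0.05, 0, 0], [0, 0, 0, 0]],
])

```text
t: 16.53
ee_pos: [0.5831, -0.1052, 0.0651]
ee_rot: [0.001, 0.596, 0.803, -0.0]
force: [1.0, -0.6, 7.7]
finger_gap: 0.153
finger_force: 61.0
```

```bash
python3 - <<'E'
from h import *
st(); d=robot.capture('top'); d2=robot.capture('scene')
a=d2['image'][100:250,130:310]; b=d['image'][100:250,220:400]
cv2.imwrite('pics/push.png',cv2.resize(np.hstack([a,b])[:,:,::-1],None,fx=2.2,fy=2.2,interpolation=cv2.INTER_CUBIC))
E
```

```text
t 16.53 cab [[-91.4  -0.9]] z 0.0651 Fcab 0.75 -0.84 7.72 gap 12.983844065755315 60.972193479537964
```

View pics/push.png

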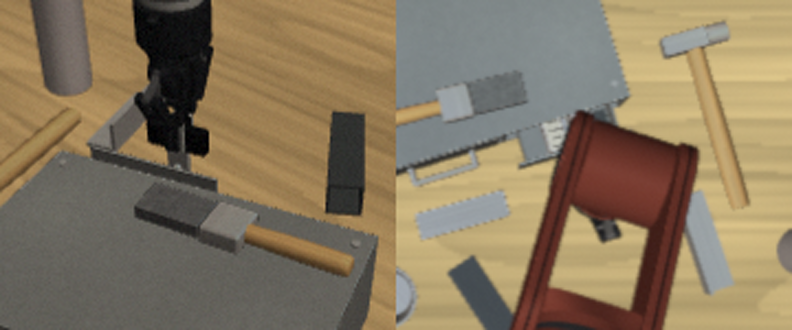

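The drawer is about 36 mm open. I'll go on slowly, then creep through the catch.

>>> move_arm([
  [[0, 0.06, 0, 0], [0, 0.07, 0, 0], [0, 0.07, 0, 0], [0, 0.07, 0, 0], [0, 0.06, 0, 0], [0, 0.05, 0, 0], [0, 0.04, 0, 0], [0, 0.04, 0, 0]],
])

```text
t: 17.3
ee_pos: [0.6001, -0.1, 0.0651]
ee_rot: [0.0, 0.596, 0.803, -0.001]
force: [-2.2, -1.4, 9.4]
finger_gap: 0.152
finger_force: 61.2
```

>>> move_arm([
  [[0, 0.04, 0, 0], [0, 0.04, 0, 0], [0, 0.04, 0, 0], [0, 0.04, 0, 0], [0, 0.04, 0, 0]],
])

```text
t: 17.72
ee_pos: [0.6077, -0.0977, 0.065]
ee_rot: [0.0, 0.596, 0.803, -0.001]
force: [-3.1, -2.3, 9.3]
finger_gap: 0.153
finger_force: 61.2
```

```bash
python3 -c "
from h import *
st()"
```

```text
t 17.72 cab [[-65.7  -0.9]] z 0.065 Fcab -3.62 -1.34 9.29 gap 13.026025530777785 61.1647367477417
```

>>> move_arm([
  [[0, 0.04, 0, 0], [0, 0.04, 0, 0], [0, 0.03, 0, 0]],
])

```text
t: 17.97
ee_pos: [0.6119, -0.0964, 0.0651]
ee_rot: [0.0, 0.596, 0.803, -0.001]
force: [-1.3, -1.4, 9.6]
finger_gap: 0.155
finger_force: 61.2
```

```bash
python3 -c "
from h import *
st()"
```

```text
t 17.97 cab [[-61.2  -0.9]] z 0.0651 Fcab -1.65 -1.0 9.64 gap 13.140777709316932 61.163363456726074
```

>>> move_arm([
  [[0, 0.03, 0, 0], [0, 0.03, 0, 0], [0, 0.03, 0, 0]],
])

```text
t: 18.22
ee_pos: [0.6153, -0.0954, 0.0651]
ee_rot: [0.0, 0.596, 0.803, -0.001]
force: [-1.7, -1.3, 9.7]
finger_gap: 0.151
finger_force: 61.2
```

```bash
python3 - <<'E'
from h import *
st(); d=robot.capture('top'); d2=robot.capture('scene'); np.savez('pics/s6.npz',**d2)
for n,q in(('top',d),('scene',d2)):
    G=grid(q); C=cab(G.reshape(-1,3)).reshape(384,512,2); z=G[...,2]
    for y0,y1 in((-70,-50),(-50,-30),(30,70)):
        k=(abs(z-.079)<.007)&(C[...,0]<20)&(C[...,0]>-45)&(C[...,1]>y0)&(C[...,1]<y1); P=cab(world(q,np.argwhere(k)[:,::-1],.082)) if k.any() else None
        print(n,y0,k.sum(), P[:,0].min().round(1) if k.any() else '', P[:,0].max().round(1) if k.any() else '')
E
```

```text
t 18.22 cab [[-57.7  -0.9]] z 0.0651 Fcab -2.02 -0.77 9.72 gap 12.833011088197544 61.16482615470886
top -70 0  
top -50 0  
top 30 23 -5.3 -1.1
scene -70 0  
scene -50 0  
scene 30 0
```

No catch resistance yet. The top-view panel edge (-5 to -1 mm) says it's nearly flush, so I'll keep creeping while watching the force.

>>> move_arm([
  [[0, 0.03, 0, 0], [0, 0.03, 0, 0], [0, 0, 0, 0]],
])

```text
t: 18.57
ee_pos: [0.6178, -0.0947, 0.0651]
ee_rot: [0.0, 0.596, 0.803, -0.0]
force: [-0.8, -1.9, 8.3]
finger_gap: 0.152
finger_force: 61.1
```

```bash
python3 - <<'E'
from h import *
st(); d=robot.capture('top'); d2=robot.capture('scene')
a=d2['image'][100:250,130:310]; b=d['image'][100:250,220:400]
cv2.imwrite('pics/push2.png',cv2.resize(np.hstack([a,b])[:,:,::-1],None,fx=2.2,fy=2.2,interpolation=cv2.INTER_CUBIC))
E
```

```text
t 18.57 cab [[-55.1  -1. ]] z 0.0651 Fcab -1.33 -1.61 8.34 gap 12.91997835813233 61.0959792137146
```

View pics/push2.png

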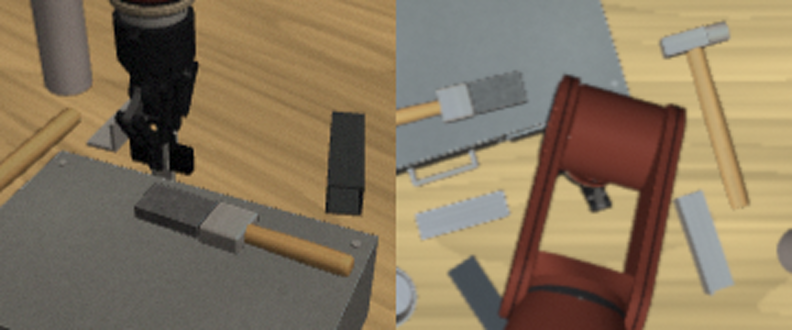

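The drawer front is nearly in line with the cabinet edge (crop (525,130)), but nothing resists yet. Continuing in 2–3 mm steps.

>>> move_arm([
  [[0, 0.03, 0, 0], [0, 0.03, 0, 0], [0, 0, 0, 0]],
])

```text
t: 18.92
ee_pos: [0.6201, -0.0939, 0.0651]
ee_rot: [0.0, 0.596, 0.803, -0.0]
force: [-1.1, -1.2, 9.5]
finger_gap: 0.15
finger_force: 61.1
```

```bash
python3 -c "
from h import *
st()"
```

```text
t 18.92 cab [[-52.7  -0.9]] z 0.0651 Fcab -1.4 -0.83 9.53 gap 12.742174180173578 61.095582246780396
```

>>> move_arm([
  [[0, 0.03, 0, 0], [0, 0.03, 0, 0], [0, 0, 0, 0]],
])

```text
t: 19.17
ee_pos: [0.6224, -0.0932, 0.0651]
ee_rot: [0.0, 0.596, 0.803, -0.0]
force: [-1.7, -0.9, 9.1]
finger_gap: 0.154
finger_force: 61.1
```

```bash
python3 -c "
from h import *
st()"
```

```text
t 19.17 cab [[-50.3  -1. ]] z 0.0651 Fcab -1.91 -0.35 9.09 gap 13.062653753902305 61.09376907348633
```

>>> move_arm([
  [[0, 0.03, 0, 0], [0, 0.03, 0, 0], [0, 0, 0, 0]],
])

```text
t: 19.42
ee_pos: [0.6224, -0.0932, 0.065]
ee_rot: [-0.002, 0.596, 0.803, -0.002]
force: [-11.0, -3.5, 16.1]
finger_gap: 0.153
finger_force: 62.1
```

```bash
python3 - <<'E'
from h import *
st(); d=robot.capture('top'); d2=robot.capture('scene'); np.savez('pics/t7.npz',**d); np.savez('pics/s7.npz',**d2)
G=grid(d); C=cab(G.reshape(-1,3)).reshape(384,512,2); z=G[...,2]
# height profile along x in strip of the drawer front visible left of the arm, and of the shut drawer
for y0,y1 in((45,72),(92,110),(210,238)):
    print(y0,[(int(x),round(float(np.median(z[k])),3)) for x in range(-20,20,3) for k in [(C[...,1]>y0)&(C[...,1]<y1)&(abs(C[...,0]-x)<1.5)] if k.any()])
E
```

```text
t 19.42 cab [[-50.2  -0.9]] z 0.065 Fcab -11.58 -0.08 16.08 gap 13.005019444238366 62.08245277404785
45 [(-20, 0.43), (-17, 0.0), (-14, -0.0), (-11, 0.002), (-8, -0.001), (-5, -0.001), (-2, -0.003), (1, 0.003), (4, 0.076), (7, 0.099), (10, 0.099), (13, 0.099), (16, 0.099), (19, 0.099)]
92 [(-20, -0.002), (-17, -0.0), (-14, 0.0), (-11, -0.002), (-8, -0.002), (-5, -0.002), (-2, -0.001), (1, 0.051), (4, 0.096), (7, 0.097), (10, 0.099), (13, 0.097), (16, 0.099), (19, 0.097)]
210 [(-20, -0.002), (-17, -0.002), (-14, -0.001), (-11, -0.001), (-8, -0.003), (-5, -0.002), (-2, -0.001), (1, 0.053), (4, 0.097), (7, 0.098), (10, 0.099), (13, 0.099), (16, 0.099), (19, 0.097)]
```

The force has risen to 11.6 N with no motion and the front is now flush (edge step at +3 for both the drawer and the cabinet). That could be the catch or the home stop, so I'll push slightly more to tell which.

>>> move_arm([
  [[0, 0.03, 0, 0], [0, 0.03, 0, 0], [0, 0, 0, 0], [0, 0, 0, 0]],
])

```text
t: 19.85
ee_pos: [0.6225, -0.0931, 0.065]
ee_rot: [-0.004, 0.596, 0.803, -0.004]
force: [-20.9, -6.8, 22.1]
finger_gap: 0.156
finger_force: 63.0
```

```bash
python3 -c "
from h import *
st()"
```

```text
t 19.85 cab [[-50.2  -0.9]] z 0.065 Fcab -21.95 -0.35 22.13 gap 13.299492408805754 63.03221046924591
```

The force reaches 22 N with no movement, so it's a hard stop. I'll relax the push, release the bar, lift clear and inspect.

>>> move_arm([
  [[0, -0.04, 0, 0], [0, -0.04, 0, 0], [0, -0.03, 0, 0], [0, 0, 0, 0], [0, 0, 0, 0]],
])

```text
t: 20.27
ee_pos: [0.6224, -0.0932, 0.0651]
ee_rot: [0.0, 0.596, 0.803, -0.001]
force: [-2.6, -2.2, 9.6]
finger_gap: 0.15
finger_force: 61.3
```

>>> move_arm([
  [[0, 0, 0, 0], [0, 0, 0, 0], [0, 0, 0, 0], [0, 0, 0, 0], [0, 0, 0, 0], [0, 0, 0, 0]],
], grip=-0.2)

```text
t: 20.77
ee_pos: [0.6225, -0.0923, 0.0636]
ee_rot: [-0.0, 0.596, 0.803, -0.0]
force: [0.3, 0.6, 0.5]
finger_gap: 0.595
finger_force: 0.0
```

>>> move_arm([
  [[0, 0, -0.3, 0], [0, 0, -0.6, 0], [0, 0, -1, 0], [0, 0, -1, 0], [0, -0.8, -0.5, 0], [0, -1, 0, 0], [0, -1, 0, 0], [0, -1, 0, 0]],
])

```text
t: 21.43
ee_pos: [0.4764, -0.1368, 0.2016]
ee_rot: [0.001, 0.596, 0.803, 0.0]
force: [0.2, -0.2, -0.3]
finger_gap: 0.601
finger_force: 0.0
```

>>> move_arm([
  [[1, 0, 0, 0], [1, 0, 0, 0], [1, 0, 0, 0], [1, 0, 0, 0], [1, 0, 0, 0], [1, 0, 0, 0], [0, 0, 0, 0]],
])

```text
t: 22.02
ee_pos: [0.4058, 0.0989, 0.2011]
ee_rot: [-0.001, 0.593, 0.805, 0.001]
force: [0.7, -0.2, -0.1]
finger_gap: 0.602
finger_force: 0.0
```

```bash
python3 - <<'E'
from h import *
st(); d=robot.capture('top'); np.savez('pics/t8.npz',**d)
c=d['image'][110:220,230:350]; cv2.imwrite('pics/t8.png',cv2.resize(c[:,:,::-1],None,fx=5,fy=5,interpolation=cv2.INTER_CUBIC))
G=grid(d); C=cab(G.reshape(-1,3)).reshape(384,512,2); z=G[...,2]
m=(abs(z-.094)<.012)&(d['image'].max(2)<60)&(C[...,0]<-20)&(C[...,0]>-120)&(abs(C[...,1])<60)
P=cab(world(d,np.argwhere(m)[:,::-1],.094)); print('bar',len(P),cv2.minAreaRect(P.astype(np.float32)))
for y0,y1 in((-72,-45),(-45,-15),(15,45),(45,72),(92,110),(210,238)):
    print(y0,[(int(x),round(float(np.median(z[k])),3)) for x in range(-17,20,3) for k in [(C[...,1]>y0)&(C[...,1]<y1)&(abs(C[...,0]-x)<1.5)] if k.any()])
E
```

```text
t 22.02 cab [[-201.1  246.2]] z 0.2011 Fcab 0.62 -0.44 -0.09 gap 51.18571353299043 0.0
bar 102 ((-52.73535919189453, 0.2155914306640625), (65.62403869628906, 11.10562801361084), 89.6234359741211)
-72 [(-17, -0.001), (-14, -0.002), (-11, -0.0), (-8, 0.0), (-5, -0.003), (-2, -0.002), (1, 0.017), (4, 0.078), (7, 0.098), (10, 0.099), (13, 0.098), (16, 0.099), (19, 0.098)]
-45 [(-17, -0.001), (-14, -0.001), (-11, -0.002), (-8, -0.002), (-5, -0.002), (-2, -0.0), (1, 0.0), (4, 0.079), (7, 0.099), (10, 0.097), (13, 0.098), (16, 0.1), (19, 0.097)]
15 [(-17, -0.003), (-14, -0.003), (-11, -0.002), (-8, -0.002), (-5, -0.002), (-2, -0.002), (1, 0.004), (4, 0.076), (7, 0.099), (10, 0.098), (13, 0.098), (16, 0.099), (19, 0.099)]
45 [(-17, -0.002), (-14, 0.001), (-11, -0.002), (-8, -0.002), (-5, -0.0), (-2, -0.004), (1, 0.002), (4, 0.078), (7, 0.098), (10, 0.099), (13, 0.099), (16, 0.098), (19, 0.099)]
92 [(-17, -0.002), (-14, -0.003), (-11, -0.0), (-8, -0.003), (-5, -0.001), (-2, -0.002), (1, 0.05), (4, 0.099), (7, 0.098), (10, 0.096), (13, 0.098), (16, 0.098), (19, 0.099)]
210 [(-17, -0.001), (-14, -0.002), (-11, -0.0), (-8, -0.002), (-5, -0.001), (-2, -0.001), (1, 0.05), (4, 0.098), (7, 0.099), (10, 0.098), (13, 0.099), (16, 0.098), (19, 0.098)]
```

View pics/t8.png

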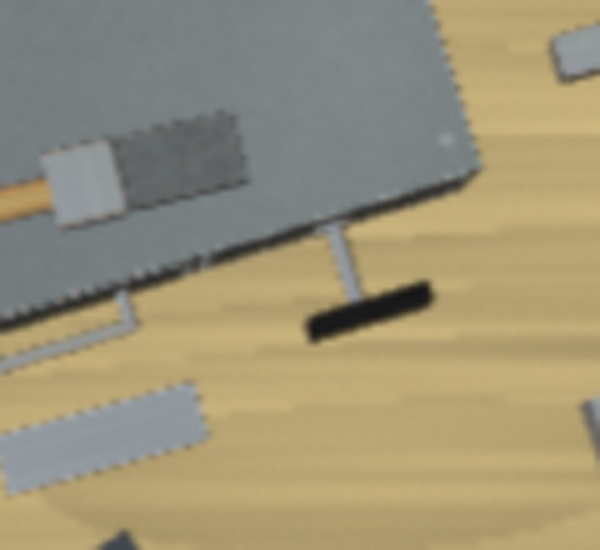

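The picture shows the drawer front flush under the cabinet's edge (dark line from (190,265) to (470,180)). The bar at (370,312) stands 54–55 mm before the front, which is its at-rest distance. The drawer is home, nothing else has moved, and the arm is clear, so I'm handing in.

```bash
python3 -c "
from cell import robot
print(robot.hand_in())"
```

```text
the job is handed in; nothing more can be done
None
```

The job is handed in at about 22 s: pointer held within about 1 mm of level with the saddle for over 2 s and eased back to rest, drawer pushed flush to a hard stop that held at 22 N, with two oddities – it ran out to about 156–160 mm (not 120–145), and I never felt the 9 N catch.

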